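# Wedge the spring catch open and take the nozzle out

## Robot

A 6-joint arm with a two-finger parallel gripper is mounted at the origin on a cart in front of the work surface, level with it; the furniture and walls round the work are solid. World frame = base frame: x ahead of the robot, y to its left, z up, the work surface at z = 0. Lengths are in m, angles in rad, forces in N, time in s.
With the tool pointing down it reaches from about 0.275 to 0.775 m from the base axis. Payload 14.6 kg.
Tool frame: the origin (TCP) lies at the very end of the fingers, on their centre line; the grasp point (between the pads) lies env.hold_point_z behind it (env.hold_point_z is the distance from the TCP to the grasp point, in m); z points along the fingers, y is the direction in which the jaws open and shut (so a half turn about z gives the same grasp; the last joint's range is limited). The gripper opens to 85 mm and grips with 20 to 120 N. Pads are 22 mm wide; open, the fingers measure 114 mm over their backs; the gripper's body (76 mm by 85 mm) begins 54 mm behind the grasp point. The pads swing forward as they close: fully open they stand 13 mm farther back than shut.
Start: joints at [-1.419, 0.263, -0.048, 1.259, 0, 1.415], TCP at [0.159, -0.5, 0.231] pointing down, gripper open.
Joint ranges: [-2.65, 2.65], [-0.89, 1.7], [-1.18, 1.37], [-2.13, 2.11], [-1.35, 1.29], [-3.14, 3.14]. Speed limits (rad/s): [1.89, 1.89, 2.57, 2.79, 3.14, 3.14].

## Interface

Orientations are given as a 3x3 rotation matrix whose columns are the frame's x, y, z axes.
In Python, from rig import env, snapshot gives the robot as it stands. The module is installed in compiled form; this text tells all that it offers.
- The arm moves only by the shell command python3 -m pendant 'ROWS'. ROWS is JSON, one flat list of numbers, 7 for each row, row after row: the shift along the world's x, y, z in mm, then the turn, a rotation vector about the world's x, y, z in degrees, then the opening, from 0 (shut) to 1 (fully open). A call has 1 to 20 rows; each row shifts and turns the commanded pose from where the row before left it; what a row does not reach is not made up. A row lasts 1/10 s, in which the tool goes at most 50 mm and 8.59 degrees, less where a joint would pass 70% of its speed; a pose out of reach is approached as far as the arm can. A call is refused whole if a number of a shift passes 50 or a number of a turn 8.59, either way. A call with a gripper value outside its range is refused whole. The fingers move at their own pace and stop on an object; the grip force is fixed at half the most. Time passes only in rows, so rows that do not move let the fingers close. It gives the time, the measured TCP pose, the force and the opening at its end, in the units of the state.
- env.get_obs(): the state, without advancing time (a new reading comes with each control period).
- snapshot(name): name is "scene" or "top" or "wrist"; returns a dict with "image" (480x640x3 uint8, red, green, blue), "K" (3x3 intrinsics, pixels), "R" (3x3) and "t" (3): a world point X has camera coordinates R X + t. Camera axes: x right, y down, z forward; pixel columns grow to the right and rows downward; lengths in m; the calibration is good to about 2 mm. A picture is of the moment at which its call begins. There is no depth.
- env.close_job(): hands the job in, once; it reports no verdict.
The state is a dict: "time": time; "q": joint angles; "qvel": joint speeds; "joint_efforts": joint torques, N m; "tcp_pos": TCP position; "tcp_rot": TCP orientation; "contact_force": force on the tool from outside, world axes, zero at the start; "moment": the same for the moment, N m; "gripper_width": opening from 0.0 (shut) to 1.0 (fully open).
Only numpy, scipy, OpenCV 4.12 (cv2) and the standard library are available. Lean on these libraries where they do the work, as an engineer would, in place of code of your own. Each camera call takes 0.05 s, during which the arm holds its last target. There are 200 camera calls.

## Task

The gas nozzle in the steel stand is kept in by a spring catch that snaps shut as soon as it is let go. Wedge the catch open with the tube off-cut, pushed down upright into the gap between the catch's tail and the fixed post until it stands on the base plate, and let go of it. Then take the nozzle out of its socket, put it in the aluminium tray, and leave the tube where it holds the catch open.

Things in the scene. Friction and masses are not known exactly. Their poses are not given: they have to be found in the camera images.
- stand: Steel stand fixed to the table: dark base plate 120 x 210 mm, 8 mm thick, top at z = 8 mm. Origin: underside, below the catch's pivot; x across the plate (-55 to +65 mm), y along it (+-105 mm). Nozzle socket at x = 34, y = -70 mm: 44 mm square block, top z = 26 mm, 24 mm hole down to the plate. The catch's hub, 18 mm in diameter, rises to z = 87 mm over the origin.
- gap (a point): Where the tube's foot belongs: on the base plate between fixed post and catch tail, at x = -4, y = 60, z = 8 mm of the stand (point axes = stand's). Post: 40 mm wide along y, inner face at point x = -17 mm, leaning out above z = 34 mm to -35 mm at z = 60 mm (stand z). Best aimed 0 to 6 mm to the +x side; much to -x the tube rides on the post.
- catch (a joint): Sprung lever on the stand; rad, 0 shut, opens clockwise from above, stop 0.6. Tail beside the gap (+x side): lead-in plate leaning from stand x = -5 mm (z = 26) to +25 mm (z = 62); the tube pushed straight down (up to 20 N) turns it to 0.3-0.4. Hook, z = 75-80 mm, 14 mm wide, covers half the nozzle's top; open, it clears it by 10 mm on the -x side: reach in with fingers to either side along stand y.
- tube: The prop: grey rusty round steel tube off-cut, 34 mm in diameter, 100 mm long, 0.2 kg, standing on end on the table. Its origin lies half way up on the tube's surface, not on its axis (use tube_foot); its own y axis runs along the tube, upward.
- tube_foot (a point): Centre of the tube's lower end, on its axis; the tube rises 100 mm above it.
- nozzle: The copper gas nozzle in the stand's socket: 21 mm in diameter, 64 mm tall, upright. Origin: centre of its lower end, on the base plate (stand z = 8 mm); its top is at z = 72 mm and 46 mm of it stand out of the socket. Spare nozzles standing on the table look alike and are not wanted.
- tray: Empty aluminium tray fixed to the table, 110 x 110 mm outside, 22 mm high, walls and floor 3 mm. Origin: centre of its underside; x and y along its sides.

How it is judged:
On the way, in this order (a step that is already met when the one before it is completed fails the run):
1. The tube, let go, stands in the gap and holds the catch open, the nozzle still in its socket (value of joint catch above 0.2 rad and x of tube_foot in the frame of stand between -0.024 and 0.016 m and y of tube_foot in the frame of stand between 0.038 and 0.082 m and z of tube_foot in the frame of stand below 0.025 m and contact force between the fingers and tube below 0.1 N and z of nozzle in the frame of stand below 0.02 m), for 0.3 s.
2. The nozzle is lifted out of its socket past the wedged-open catch (value of joint catch above 0.2 rad and x of tube_foot in the frame of stand between -0.024 and 0.016 m and y of tube_foot in the frame of stand between 0.038 and 0.082 m and z of tube_foot in the frame of stand below 0.025 m and z of nozzle in the frame of stand above 0.03 m), for 0.05 s.
At the end, for the whole second after the job is handed in: The nozzle rests in the tray (lower end within 55 mm of its centre along each side, under 30 mm up); the tube rests in the gap (foot within 20 mm across and 22 mm along of its place, under 25 mm above the stand's underside) and keeps the catch above 0.2 rad (value of joint catch above 0.2 rad and x of tube_foot in the frame of stand between -0.024 and 0.016 m and y of tube_foot in the frame of stand between 0.038 and 0.082 m and z of tube_foot in the frame of stand below 0.025 m and x of nozzle in the frame of tray between -0.055 and 0.055 m and y of nozzle in the frame of tray between -0.055 and 0.055 m and z of nozzle in the frame of tray below 0.03 m and linear speed of each of nozzle, tube below 0.03 m/s); the robot touches nothing.
It also fails if it takes over 58 s, if anything falls off the work surface, if the arm or the gripper's body presses on something with over 40 N, if the wrist force passes 120 N, or if a joint passes its speed limit or range.

## Working session

There is one attempt and no reset: what is moved stays moved. The work goes in short steps, Python scripts to look and compute and a shell command to move; the robot and the scene stay as the last step left them, time stands still between calls to the robot, and variables do not carry over. Pictures are saved under pics/ and viewed, on a budget of 10 in all, crops included, one or two more only if the job needs it, and the job is handed in when it is done.

```bash
mkdir -p pics; cat > h.py <<'E'
import numpy as np, cv2
from rig import env, snapshot
def snap(n,f):
    s=snapshot(n); cv2.imwrite(f'pics/{f}.png',s['image'][:,:,::-1]); np.savez(f'pics/{f}.npz',**{k:s[k] for k in('K','R','t')}); return s
def load(f): return dict(np.load(f'pics/{f}.npz'))
def ray(s,u,v,z):
    d=s['R'].T@np.linalg.solve(s['K'],[u,v,1.]); c=-s['R'].T@s['t']; return c+d*(z-c[2])/d[2]
def proj(s,X):
    p=s['K']@(s['R']@np.asarray(X,float)+s['t']); return p[:2]/p[2]
E
python3 - <<'E'
from h import *
for n in('top','scene'):
    s=snap(n,n+'1'); print(n,-s['R'].T@s['t'],s['K'][0,0])
print(env.get_obs()['time'],env.hold_point_z)
E
```

```text
top [ 0.47422951 -0.04046058  0.90418273] 515.6802712242644
scene [-0.18380266 -0.41794261  0.396619  ] 540.2115658257862
0.1 0.0187
```

View pics/top1.png

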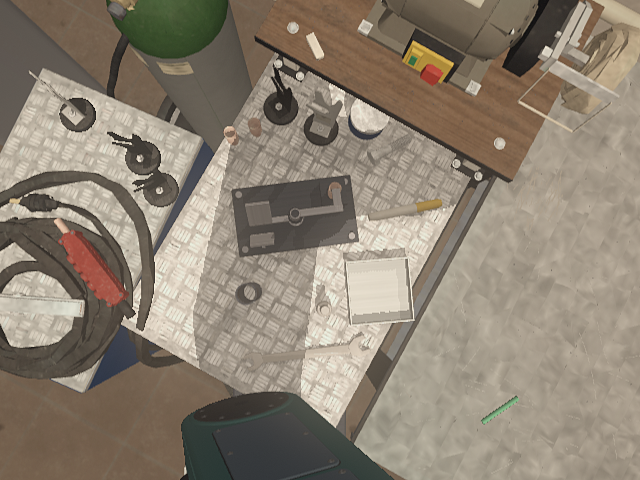

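View pics/scene1.png

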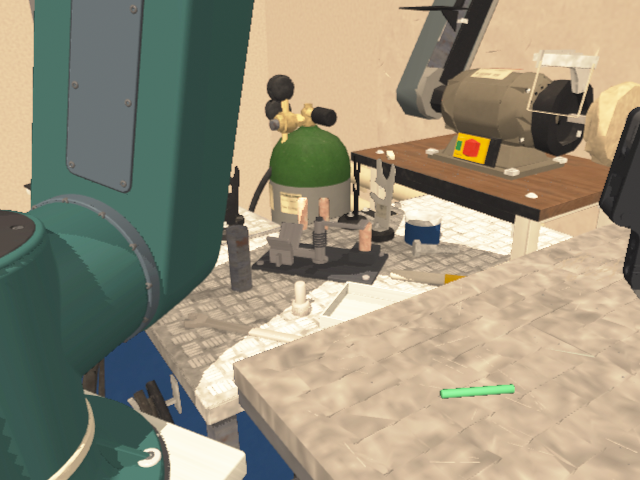

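```bash
python3 - <<'E'
from h import *
im=cv2.imread('pics/top1.png')
c=cv2.resize(im[165:330,220:420],None,fx=4,fy=4,interpolation=cv2.INTER_CUBIC)[:600]
cv2.imwrite('pics/crop1.png',cv2.resize(im[165:330,220:420],(800,660),interpolation=cv2.INTER_CUBIC)[:600]) 
s=load('top1')
for n,u,v,z in[('c',232,190,.008),('c',349,176,.008),('c',358,242,.008),('c',239,256,.008),('tubetop',248,292,.1),('tray',345,259,.022),('tray',409,256,.022),('tray',413,321,.022),('tray',349,325,.022),('hub',295,215,.087),('noz',336,187,.072)]:
    print(n,ray(s,u,v,z).round(4))
E
```

```text
c [0.6162 0.0778 0.008 ]
c [ 0.64   -0.1272  0.008 ]
c [ 0.5235 -0.1412  0.008 ]
c [0.501  0.0656 0.008 ]
tubetop [0.4426 0.0408 0.1   ]
tray [ 0.4938 -0.1168  0.022 ]
tray [ 0.4978 -0.2273  0.022 ]
tray [ 0.3871 -0.2315  0.022 ]
tray [ 0.3818 -0.122   0.022 ]
hub [ 0.563  -0.0325  0.087 ]
noz [ 0.6101 -0.0995  0.072 ]
```

View pics/crop1.png

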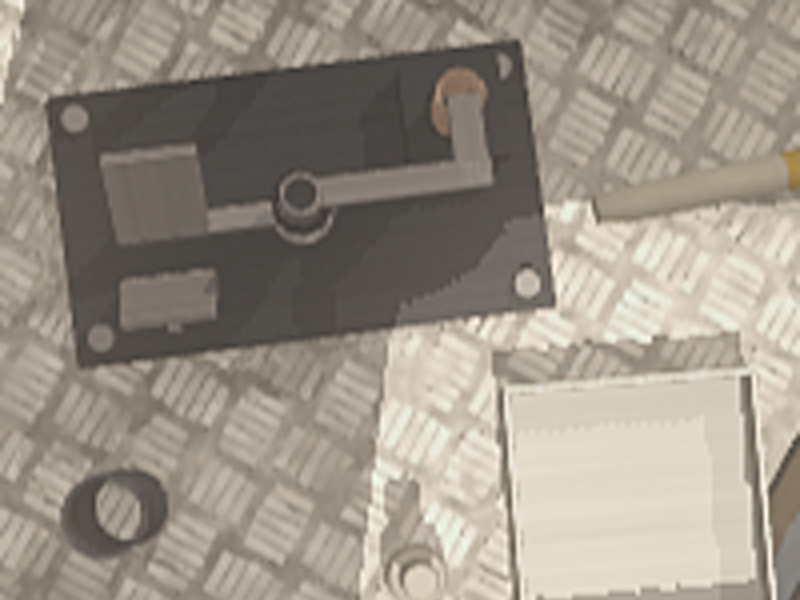

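```bash
python3 - <<'E'
from h import *
o=env.get_obs(); print(o['tcp_pos'].round(4) if hasattr(o['tcp_pos'],'round') else o['tcp_pos']); R=np.array(o['tcp_rot']); print(R.round(3))
# jaw angle (tool y), tool spin target options
a=np.degrees(np.arctan2(R[1,1],R[0,1])); print('jaw yaw',a)
E
```

```text
[ 0.1585 -0.5002  0.2309]
[[ 0.953  0.302 -0.   ]
 [ 0.302 -0.953  0.001]
 [ 0.    -0.001 -1.   ]]
jaw yaw -72.4241804940042
```

```bash
python3 -m pendant '[14,27,0,0,0,4,1, 14,27,0,0,0,4,1, 14,27,0,0,0,4,1, 14,27,0,0,0,4,1, 14,27,0,0,0,4,1, 14,27,0,0,0,4,1, 14,27,0,0,0,4,1, 14,27,0,0,0,4,1, 14,27,0,0,0,4,1, 14,27,0,0,0,4,1, 14,27,0,0,0,4,1, 14,27,0,0,0,4,1, 14,27,0,0,0,4,1, 14,27,0,0,0,4,1, 14,27,0,0,0,4,1, 14,27,0,0,0,4,1, 14,27,0,0,0,4,1, 14,27,0,0,0,4,1, 14,27,0,0,0,4,1, 0,0,0,0,0,3,1]'; python3 - <<'E'
from h import *
s=snap('wrist','w1'); o=env.get_obs(); R=np.array(o['tcp_rot']); print(o['tcp_pos'],np.degrees(np.arctan2(R[1,1],R[0,1])),-s['R'].T@s['t'])
print(proj(s,[.44,.043,.1]),proj(s,[.44,.043,0]))
E
```

```text
time: 2.1
tcp_pos: [0.4254, 0.0149, 0.2309]
tcp_rot: [[-0.12, 0.993, -0.0], [0.993, 0.12, 0.001], [0.001, -0.0, -1.0]]
contact_force: [0.1, -0.6, -0.4]
gripper_width: 0.999
[0.42484032 0.01386696 0.23092412] 7.045496613795517 [0.4154214  0.08629717 0.37261511]
[347.33985886 186.34922267] [340.54316262 169.36588863]
```

View pics/w1.png

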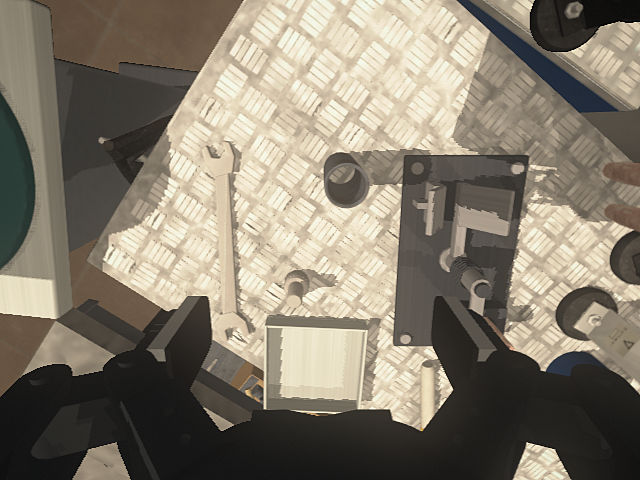

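```bash
python3 - <<'E'
from h import *
s=load('w1')
print('f',s['K'][0,0])
for n,u,v,z in[('A',404,155,.008),('B',528,156,.008),('D',396,346,.008),('tube',347.5,186.5,.1),('tubeR',371,186,.1),('tubeL',324,182,.1),('bot',350,209.5,.1)]: print(n,ray(s,u,v,z).round(4))
o=np.array([.5652,-.0319]);a=np.radians(6.4);M=np.array([[np.cos(a),-np.sin(a)],[np.sin(a),np.cos(a)]])
for p in[(-55,105),(65,105),(-55,-105)]: print((o+M@np.array(p)/1e3).round(4))
print('gap',o+M@[-.001,.06],'noz',o+M@[.034,-.07])
E
```

```text
f 375.5448801965281
A [0.4978 0.0647 0.008 ]
B [0.6155 0.0781 0.008 ]
D [ 0.5272 -0.1422  0.008 ]
tube [0.4401 0.0429 0.1   ]
tubeR [0.4571 0.0453 0.1   ]
tubeL [0.4227 0.0441 0.1   ]
bot [0.4444 0.0261 0.1   ]
[0.4988 0.0663]
[0.6181 0.0797]
[ 0.5222 -0.1424]
gap [0.5575181  0.02761461] noz [ 0.60679093 -0.09767381]
```

```bash
python3 -m pendant '[7.5,14.5,-10,0,0,0,1, 7.5,14.5,-25,0,0,0,1, 0,0,-25,0,0,0,1, 0,0,-25,0,0,0,1, 0,0,-25,0,0,0,1, 0,0,0,0,0,0,1]'
```

```text
time: 2.75
tcp_pos: [0.4377, 0.0414, 0.1191]
tcp_rot: [[-0.113, 0.994, -0.005], [0.994, 0.113, 0.0], [0.001, -0.005, -1.0]]
contact_force: [-0.8, 0.5, 0.3]
gripper_width: 1.0
```

```bash
python3 -m pendant '[2,1.5,-17,0,0,0,1, 0,0,-17,0,0,0,1, 0,0,-17,0,0,0,1, 0,0,0,0,0,0,1, 0,0,0,0,0,0,0.3, 0,0,0,0,0,0,0, 0,0,0,0,0,0,0, 0,0,0,0,0,0,0, 0,0,0,0,0,0,0, 0,0,0,0,0,0,0, 0,0,0,0,0,0,0]'
```

```text
time: 3.85
tcp_pos: [0.4419, 0.0429, 0.0711]
tcp_rot: [[-0.115, 0.993, 0.001], [0.993, 0.115, -0.0], [-0.0, 0.001, -1.0]]
contact_force: [-2.9, 0.2, 11.8]
gripper_width: 0.376
```

```bash
python3 -m pendant '[0,0,10,0,0,0,0, 0,0,20,0,0,0,0, 0,0,25,0,0,0,0, 0,0,25,0,0,0,0, 0,0,25,0,0,0,0, 0,0,20,0,0,0,0, 15,-2,0,0,0,0,0, 20,-3,0,0,0,0,0, 20,-3,0,0,0,0,0, 20,-3,0,0,0,0,0, 20,-2,0,0,0,0,0, 15,-2,0,0,0,0,0, 6,0,0,0,0,0,0, 0,0,0,0,0,0,0, 0,0,0,0,0,0,0]'; python3 - <<'E'
from h import *
s=snap('wrist','w2'); t=snap('scene','s2'); o=env.get_obs(); print(o['tcp_pos'])
# side view crop
im=cv2.imread('pics/s2.png')[150:330,180:420]; a=cv2.resize(im,(533,400),interpolation=cv2.INTER_CUBIC)
b=cv2.imread('pics/w2.png'); b=cv2.resize(b,(533,400))
cv2.imwrite('pics/m2.png',cv2.resize(np.hstack([a,b]),(800,300)))
p=np.array(o['tcp_pos']); 
for dz in(-.071,.029): print(proj(t,p+[0,0,dz]),proj(s,p+[0,0,dz]))
print('gap',proj(t,[.5575,.0276,.008]))
E
```

```text
time: 5.35
tcp_pos: [0.5568, 0.0282, 0.1955]
tcp_rot: [[-0.115, 0.993, -0.001], [0.993, 0.115, 0.0], [0.0, -0.0, -1.0]]
contact_force: [-0.4, 0.2, -2.3]
gripper_width: 0.378
[0.55681192 0.02815252 0.19553266]
[282.7299642  193.35865861] [323.27764065 246.63174962]
[279.92493245 133.51197245] [324.84968828 340.6822056 ]
gap [286.18291834 256.91387858]
```

View pics/m2.png

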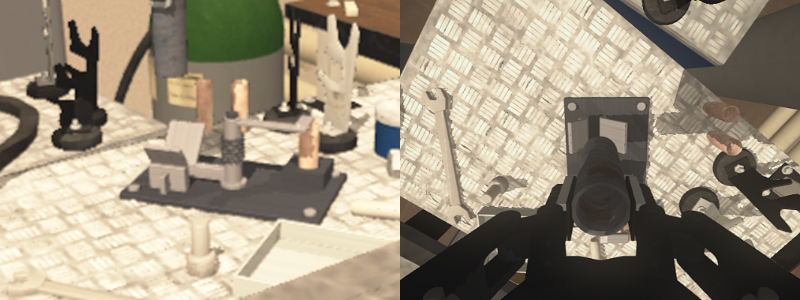

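```bash
python3 -m pendant '[1,0,-12,0,0,0,0, 0,0,-20,0,0,0,0, 0,0,-20,0,0,0,0, 0,0,-8,0,0,0,0, 0,0,-6,0,0,0,0, 0,0,-6,0,0,0,0, 0,0,-6,0,0,0,0, 0,0,-6,0,0,0,0, 0,0,-6,0,0,0,0, 0,0,0,0,0,0,0]'
```

```text
time: 6.45
tcp_pos: [0.5578, 0.028, 0.105]
tcp_rot: [[-0.115, 0.993, -0.001], [0.993, 0.115, 0.0], [0.0, -0.001, -1.0]]
contact_force: [-4.7, 0.3, -2.3]
gripper_width: 0.374
```

```bash
python3 -m pendant '[0,0,-5,0,0,0,0, 0,0,-5,0,0,0,0, 0,0,-5,0,0,0,0, 0,0,-5,0,0,0,0, 0,0,-4,0,0,0,0, 0,0,-3,0,0,0,0, 0,0,0,0,0,0,0]'
```

```text
time: 7.15
tcp_pos: [0.5579, 0.0282, 0.0792]
tcp_rot: [[-0.115, 0.993, -0.0], [0.993, 0.115, 0.0], [0.0, -0.0, -1.0]]
contact_force: [-10.4, 0.1, 16.9]
gripper_width: 0.375
```

```bash
python3 -m pendant '[0,0,-2,0,0,0,0, 0,0,0,0,0,0,0]'; python3 - <<'E'
from h import *
s=snap('top','t3'); t=snap('scene','s3')
a=cv2.imread('pics/t3.png')[150:300,200:400]; b=cv2.imread('pics/s3.png')[170:320,210:410]
cv2.imwrite('pics/m3.png',np.hstack([cv2.resize(a,(400,300),interpolation=cv2.INTER_CUBIC),cv2.resize(b,(400,300),interpolation=cv2.INTER_CUBIC)]))
E
```

```text
time: 7.35
tcp_pos: [0.5582, 0.0281, 0.079]
tcp_rot: [[-0.115, 0.993, 0.001], [0.993, 0.115, -0.0], [-0.001, 0.001, -1.0]]
contact_force: [-18.4, 1.7, 45.6]
gripper_width: 0.375
```

View pics/m3.png

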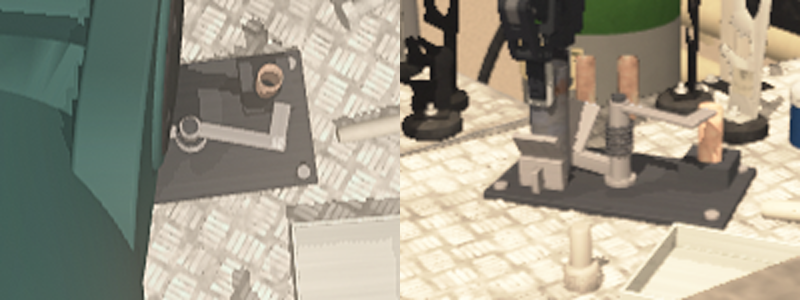

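```bash
python3 -m pendant '[0,0,2,0,0,0,0, 0,0,0,0,0,0,0.6, 0,0,0,0,0,0,0.9, 0,0,0,0,0,0,0.9, 0,0,0,0,0,0,0.9, 0,0,0,0,0,0,0.9, 0,0,0,0,0,0,0.9, 0,0,0,0,0,0,0.9, 0,0,0,0,0,0,0.9, 0,0,0,0,0,0,0.9, 0,0,15,0,0,0,0.9, 0,0,25,0,0,0,0.9, 0,0,30,0,0,0,0.9, 0,0,30,0,0,0,0.9, 0,0,20,0,0,0,0.9]'
```

```text
time: 8.95
tcp_pos: [0.5589, 0.028, 0.2004]
tcp_rot: [[-0.115, 0.993, 0.002], [0.993, 0.115, -0.0], [-0.0, 0.002, -1.0]]
contact_force: [-0.3, -0.5, -0.2]
gripper_width: 0.901
```

```bash
python3 -m pendant '[3.2,-8.4,0,0,0,6,0.9, 3.2,-8.4,0,0,0,6,0.9, 3.2,-8.4,0,0,0,6,0.9, 3.2,-8.4,0,0,0,6,0.9, 3.2,-8.4,0,0,0,6,0.9, 3.2,-8.4,0,0,0,6,0.9, 3.2,-8.4,0,0,0,6,0.9, 3.2,-8.4,0,0,0,6,0.9, 3.2,-8.4,0,0,0,6,0.9, 3.2,-8.4,0,0,0,6,0.9, 3.2,-8.4,0,0,0,6,0.9, 3.2,-8.4,0,0,0,6,0.9, 3.2,-8.4,0,0,0,6,0.9, 3.2,-8.4,0,0,0,6,0.9, 3.2,-8.4,0,0,0,6,0.9, 0,0,0,0,0,0,0.9, 0,0,0,0,0,0,0.9]'; python3 - <<'E'
from h import *
s=snap('wrist','w4'); o=env.get_obs(); R=np.array(o['tcp_rot']); print(o['tcp_pos'],np.degrees(np.arctan2(R[1,1],R[0,1])))
print(proj(s,[.607,-.098,.072]), proj(s,[.5575,.0276,.108]))
E
```

```text
time: 10.65
tcp_pos: [0.6064, -0.0978, 0.1982]
tcp_rot: [[-0.994, -0.111, -0.0], [-0.111, 0.994, 0.0], [0.0, 0.0, -1.0]]
contact_force: [0.5, 0.0, 0.2]
gripper_width: 0.903
[ 0.60638281 -0.09766289  0.19823971] 96.41500690147096
[321.59777068 225.69334632] [531.49583174 186.64994717]
```

View pics/w4.png

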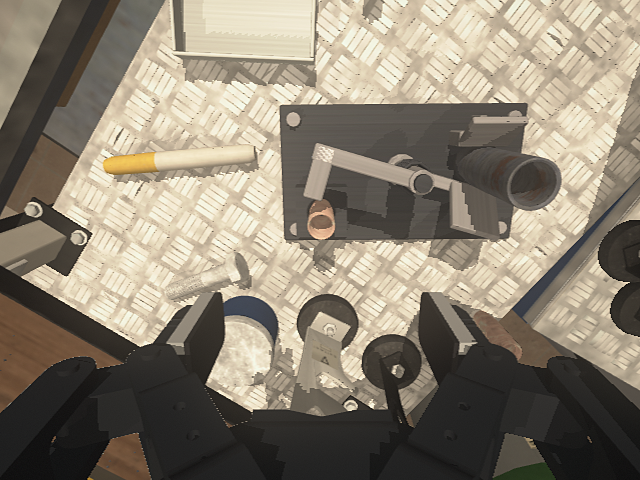

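```bash
python3 -m pendant '[0.5,0,-15,0,0,0,0.9, 0,0,-25,0,0,0,0.9, 0,0,-25,0,0,0,0.9, 0,0,-25,0,0,0,0.9, 0,0,-25,0,0,0,0.9, 0,0,-20,0,0,0,0.9, 0,0,-15,0,0,0,0.9, 0,0,-10,0,0,0,0.9, 0,0,0,0,0,0,0.9, 0,0,0,0,0,0,0.5, 0,0,0,0,0,0,0.2, 0,0,0,0,0,0,0, 0,0,0,0,0,0,0, 0,0,0,0,0,0,0, 0,0,0,0,0,0,0, 0,0,0,0,0,0,0, 0,0,0,0,0,0,0]'
```

```text
time: 12.4
tcp_pos: [0.6074, -0.098, 0.039]
tcp_rot: [[-0.993, -0.115, 0.001], [-0.115, 0.993, -0.0], [-0.001, -0.0, -1.0]]
contact_force: [-1.1, 0.8, 6.2]
gripper_width: 0.229
```

```bash
python3 -m pendant '[0,0,4,0,0,0,0, 0,0,8,0,0,0,0, 0,0,10,0,0,0,0, 0,0,15,0,0,0,0, 0,0,20,0,0,0,0, 0,0,25,0,0,0,0, 0,0,25,0,0,0,0, 0,0,15,0,0,0,0, 0,0,0,0,0,0,0]'; python3 - <<'E'
from h import *
t=snap('scene','s5'); s=snap('top','t5')
b=cv2.imread('pics/s5.png')[120:320,210:410]; a=cv2.imread('pics/t5.png')[150:350,220:420]
cv2.imwrite('pics/m5.png',np.hstack([cv2.resize(b,(400,400)),cv2.resize(a,(400,400))]))
E
```

```text
time: 13.3
tcp_pos: [0.6081, -0.0983, 0.163]
tcp_rot: [[-0.993, -0.115, 0.004], [-0.115, 0.993, -0.001], [-0.004, -0.002, -1.0]]
contact_force: [0.0, 0.5, 0.4]
gripper_width: 0.228
```

View pics/m5.png

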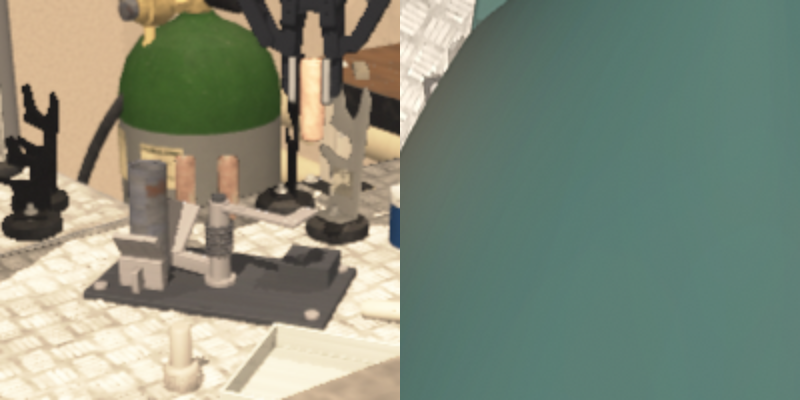

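```bash
python3 -m pendant '[-12,-6,0,0,0,0,0, -20,-9,0,0,0,0,0, -24,-11,0,0,0,0,0, -24,-11,0,0,0,0,0, -24,-11,0,0,0,0,0, -24,-11,0,0,0,0,0, -22,-10,0,0,0,0,0, -12,-5,0,0,0,0,0, -6,-2,0,0,0,0,0, 0,0,0,0,0,0,0, 0,0,-15,0,0,0,0, 0,0,-25,0,0,0,0, 0,0,-25,0,0,0,0, 0,0,-25,0,0,0,0, 0,0,-15,0,0,0,0, 0,0,-10,0,0,0,0, 0,0,-6,0,0,0,0, 0,0,0,0,0,0,0]'
```

```text
time: 15.2
tcp_pos: [0.4393, -0.1738, 0.0389]
tcp_rot: [[-0.993, -0.115, -0.0], [-0.115, 0.993, 0.0], [0.0, 0.0, -1.0]]
contact_force: [0.4, 0.0, -1.3]
gripper_width: 0.229
```

```bash
python3 -m pendant '[0,0,-3,0,0,0,0, 0,0,-1.5,0,0,0,0, 0,0,0,0,0,0,0]'
```

```text
time: 15.5
tcp_pos: [0.4392, -0.1741, 0.035]
tcp_rot: [[-0.993, -0.114, 0.0], [-0.114, 0.993, -0.0], [-0.0, -0.0, -1.0]]
contact_force: [0.2, 0.5, -1.5]
gripper_width: 0.225
```

```bash
python3 -m pendant '[0,0,-1.5,0,0,0,0, 0,0,0,0,0,0,0, 0,0,0,0,0,0,0.3, 0,0,0,0,0,0,0.4, 0,0,0,0,0,0,0.5, 0,0,0,0,0,0,0.5, 0,0,0,0,0,0,0.5, 0,0,0,0,0,0,0.5, 0,0,0,0,0,0,0.5, 0,0,10,0,0,0,0.5, 0,0,20,0,0,0,0.5, 0,0,25,0,0,0,0.5, 0,0,30,0,0,0,0.5, 0,0,35,0,0,0,0.5, 0,0,30,0,0,0,0.5, -10,-30,0,0,0,0,0.5, -10,-30,0,0,0,0,0.5, -10,-30,0,0,0,0,0.5, -10,-30,0,0,0,0,0.5, 0,0,0,0,0,0,0.5]'; python3 - <<'E'
from h import *
t=snap('scene','s6'); s=snap('top','t6')
b=cv2.imread('pics/s6.png')[170:370,210:410]; a=cv2.imread('pics/t6.png')[150:350,220:420]
cv2.imwrite('pics/m6.png',np.hstack([cv2.resize(b,(400,400)),cv2.resize(a,(400,400))]))
E
```

```text
time: 17.5
tcp_pos: [0.3982, -0.2968, 0.1839]
tcp_rot: [[-0.994, -0.112, 0.0], [-0.112, 0.994, -0.001], [-0.0, -0.001, -1.0]]
contact_force: [1.0, 0.6, -0.8]
gripper_width: 0.501
```

View pics/m6.png

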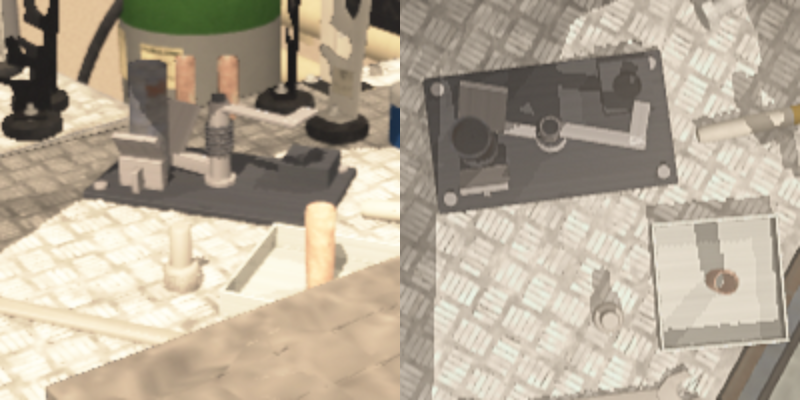

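The nozzle stands in the tray (right half, about (722,282)). The tube is upright in the gap at (475,140), and the catch is open with the socket empty at (628,80).

```bash
python3 -c "
from rig import env
o=env.get_obs();print(o['time'],o['contact_force'],abs(__import__('numpy').array(o['qvel'])).max());print(env.close_job())"
```

```text
17.6 [-0.40006085  0.61927468  0.84991119] 0.028526666413311433
the job is handed in; nothing more can be done
None
```

I handed the job in at about 17.6 s of the 58 s allowed. No verdict is reported, so what follows rests on my own checks.

- **Tube:** I gripped it near its top and pushed it down into the gap until it met the base plate. The vertical force reached about 46 N when I pressed the last 2 mm as a check, well above the 20 N given for turning the catch. I then backed off 2 mm and let go. The last pictures show it upright between post and tail.
- **Catch and nozzle:** With the catch held open, I lifted the nozzle straight out and stood it near the centre of the tray. The last pictures show it upright there, the catch still open and the socket empty.
- **Arm:** It stood clear of everything at hand-in, with a contact force of about 1 N, which is sensor noise.

I judged the catch opening and the final tube position by eye from these pictures and did not measure them as numbers. No check failed or disagreed. The stand position from two cameras agreed to within about 5 mm, mostly 2 mm.

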